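# Right the toppled bottle into the bottle tray

## Robot

A 7-joint arm with a two-finger parallel gripper is mounted at the origin on the work surface. World frame = base frame: x ahead of the robot, y to its left, z up, the work surface at z = 0. Lengths are in m, angles in degrees, forces in N, time in s.
With the tool pointing down it reaches from about 0.425 to 1.025 m from the base axis. Payload 9.4 kg.
Tool frame: the origin (TCP) lies at the very end of the fingers, on their centre line; the grasp point (between the pads) lies 19 mm behind it; z points along the fingers, y is the line along which they close (so a half turn about z gives the same grasp; the last joint's range is limited). The gripper opens to 85 mm and grips with 20 to 120 N. Pads are 22 mm wide; open, the fingers measure 114 mm over their backs; the gripper's body (76 mm by 85 mm) begins 54 mm behind the grasp point. The pads swing forward as they close: fully open they stand 13 mm farther back than shut.
Start: joints at [-73.837, 34.337, -0.143, 91.639, 0.103, 54.024, -4.572], TCP at [0.255, 0.679, 0.231] pointing down, gripper open.
Joint ranges: [-147.43, 147.43], [-19.82, 112.94], [-74.19, 73.91], [6.32, 146.72], [-59.91, 239.91], [6.04, 106.73], [-150.56, 150.56]. Speed limits (degrees/s): [127.2, 127.2, 172.46, 172.46, 180, 180, 180].

## Interface

Orientations are given as [roll, pitch, yaw] about the fixed x, y, z axes, in that order (R = Rz(yaw) Ry(pitch) Rx(roll)).
In Python, from bench import r gives the robot as it stands.
- The arm moves only by the tool arm_command, never from a script. Its argument "steps" is a list of rows, each a list of 2 entries, a list of its own where there are three numbers: the shift along the tool's x, y, z in m, then the turn about the tool's z in rad. A call has 1 to 12 rows; each row is the pose to reach, as a shift and turn from the pose commanded when the call began, along the tool's axes at that moment; what a row does not reach only later rows make up. A row lasts 1/12 s, in which the tool goes at most 41.7 mm and 7.16 degrees, less where a joint would pass 70% of its speed; a pose out of reach is approached as far as the arm can. A call with a gripper value outside its range is refused whole. "jaw" is the closure, from 0 (fully open) to 1 (shut), set as the call begins (left out, the last holds). The fingers move at their own pace and stop on an object; the grip force is fixed at half the most. Time passes only in rows, so rows that repeat a pose let the fingers close. It gives the time, the measured TCP pose, the force, the opening and the grip force at its end, in the units of the state.
- r.sense(): the state, without advancing time (a new reading comes with each control period).
- r.camera(name): name is "scene" or "top" or "wrist"; returns the picture (480x640x3 uint8, red, green, blue); there is no depth.
- r.camera_model(name): a dict with "fov_y" (degrees; the focal length in pixels is half the picture's height over the tangent of half this angle, whatever the lens; pixels are square), "cx", "cy" (the principal point, pixels), "extrinsics" (4x4, takes a point from camera to world coordinates); the wrist camera has in their place "mount" (4x4, takes a point from camera to tool coordinates, whose origin is the TCP and whose axes are the flange's). Camera axes: x right, y down, z forward; pixel columns grow to the right and rows downward; lengths in m; the calibration is good to about 2 mm. A picture is of the moment at which its call begins: read the wrist's pose just before it. camera_model takes no time and is no camera call.
- r.close_job(): hands the job in; it is judged then, once.
The state is a dict: "clock": time; "joint_pos": joint angles; "dq": joint speeds; "tau": joint torques, N m; "eef_pos": TCP position; "tool_rot": TCP orientation; "ft_force": force on the tool from outside, world axes, zero at the start; "torque": the same for the moment, N m; "gripper_width": opening from 0.0 (shut) to 1.0 (fully open); "gripper_force": force on a finger pad.
Only numpy, scipy, OpenCV 4.12 (cv2) and the standard library are available. Lean on these libraries where they do the work, as an engineer would, in place of code of your own. Each camera call takes 0.05 s, during which the arm holds its last target. There are 200 camera calls.

## Task

A small amber bottle with an orange label has been knocked over on the green cutting mat of the dental-lab bench. Pick it up and stand it upright, cap up, on the floor of the white bottle tray beside the two bottles already there, setting it down gently, and let go. Do not knock over or push aside the other bottles, the dental cast or the jar.

Things in the scene. Friction and masses are not known exactly. Their poses are not given: they have to be found in the camera images.
- bottle: The toppled bottle, 0.08 to 0.17 kg: amber cylinder 40 mm in diameter and 66 mm long with an orange label, a shoulder narrowing to 22 mm at 80 mm, then a white cap 26 mm in diameter up to 106 mm (total height). Origin at the centre of its flat underside; its z axis runs from the underside to the cap (straight up when standing, horizontal at the start). It starts lying on the mat with its axis 20 mm above the mat, the cap pointing sideways or towards the robot, and can roll.
- tray: White open rectangular tray, fixed to the bench, 140 mm along its x by 260 mm along its y and 14 mm high, walls and floor 4 mm thick. Origin at the centre of its underside (which lies on the mat), z up. Its floor is 4 mm above the origin. The two standing bottles occupy the end at negative y; the floor from y = -35 mm to the end at positive y is free.
- bottle_a: Standing bottle in the tray, same shape and size as the toppled one but with a white label and black cap, near (-28, -90) mm in the tray's x, y. Origin at the centre of its underside, z up to its cap. Loose.
- bottle_b: The other standing bottle in the tray, identical to bottle_a, near (28, -90) mm in the tray's x, y. Origin at the centre of its underside. Loose.
- cast: Dental plaster cast, cream block 62 x 60 x 20 mm with a pink and white arch of teeth up to 33 mm high, on the far side of the mat. Origin at the centre of its underside. Loose bystander.
- jar: White jar with a blue lid, 52 mm in diameter, 50 mm high, on the far side of the mat. Origin at the centre of its underside. Loose bystander.
- cutting_mat: Green cutting mat, 660 x 1160 x 3 mm, fixed on the white bench. Origin at the centre of its underside; its top is 3 mm above the bench.
Not all that is in view belongs to the job. What is shaped like the bottle but purple is not meant.

How it is judged:
By the outcome, as a careful person would: the job done as asked, in the order asked, and still so for the second after the job is handed in, with the robot touching nothing.
It also fails if it takes over 45 s, if anything falls off the work surface, if the arm or the gripper's body presses on something with over 40 N, if the wrist force passes 120 N, or if a joint passes its speed limit or range.

## Working session

There is one attempt and no reset: what is moved stays moved. The work goes in short steps, Python scripts to look and compute and a tool call to move; the robot and the scene stay as the last step left them, time stands still between calls to the robot, and variables do not carry over. Pictures are saved under pics/ and viewed, at most 10 in all, crops included, and the job is handed in when it is done.

Besides the shell and the picture viewer there is one more tool, called after "Emit:" by a JSON object that holds its "api" and its "payload", one argument or row to a line. arm_command: Moves the arm, as the interface text tells. Its arguments: {"type":"object","properties":{"steps":{"type":"array"},"jaw":{"type":"number"}},"required":["steps"]}

```bash
ls; mkdir -p pics
cat > h.py <<'E'
import numpy as np, cv2
from bench import r
from scipy.spatial.transform import Rotation as R
def snap(n,f,crop=None,s=1):
    st=r.sense(); im=r.camera(n)
    if crop: a,b,c,d=crop; im=im[b:d,a:c]
    cv2.imwrite('pics/'+f,cv2.resize(im[:,:,::-1],None,fx=s,fy=s)); return st
def T(st):
    M=np.eye(4); M[:3,:3]=R.from_euler('xyz',st['tool_rot'],degrees=True).as_matrix(); M[:3,3]=st['eef_pos']; return M
def world(n,uv,z,st=None):
    m=r.camera_model(n); E=np.array(m['extrinsics']) if n!='wrist' else T(st)@np.array(m['mount'])
    f=240/np.tan(np.radians(m['fov_y']/2)); 
    d=E[:3,:3]@[(uv[0]-m['cx'])/f,(uv[1]-m['cy'])/f,1]; p=E[:3,3]
    return p+d*(z-p[2])/d[2]
E
python3 - <<'E'
from h import *
print(r.sense())
snap('top','top1.png'); snap('scene','sc1.png')
for n in('top','scene','wrist'): print(r.camera_model(n))
E
```

```text
pics
{'clock': 0.0, 'joint_pos': array([-73.83629462,  34.38603801,  -0.1471974 ,  91.68132491,
         0.10362508,  54.02493405,  -4.57165191]), 'dq': array([-0.09035419,  0.04174054, -0.04759411, -0.08765278,  0.024773  ,
       -0.03864771, -0.04675851]), 'tau': array([-2.70934543e-04, -7.76465750e+01,  1.56441696e+00, -2.58017850e+01,
        1.22597531e-02,  8.89218994e-03,  2.97077626e-06]), 'eef_pos': array([0.25442443, 0.67837357, 0.23039496]), 'tool_rot': array([-1.79908179e+02,  7.97495971e-03,  1.59447131e+02]), 'ft_force': array([-0.15918111,  0.79951805, -0.28128768]), 'torque': array([ 0.00842476,  0.00186948, -0.01876227]), 'gripper_force': 0.0, 'gripper_width': 1.005354189737067}
{'fov_y': 50.28251272800834, 'cx': 320.99751978561807, 'cy': 244.75984209383918, 'extrinsics': array([[-0.01131604, -0.9962796 ,  0.08543358,  0.47172134],
       [-0.99925481,  0.01442007,  0.03580342, -0.10867085],
       [-0.03690218, -0.08496477, -0.99570037,  0.97608135],
       [ 0.        ,  0.        ,  0.        ,  1.        ]])}
{'fov_y': 49.6298583784764, 'cx': 317.3455986030353, 'cy': 248.34055734274975, 'extrinsics': array([[-0.89340976,  0.28465201, -0.34755178,  0.95786013],
       [ 0.44917942,  0.55302322, -0.70171445,  0.74104541],
       [-0.00754022, -0.78303164, -0.62193616,  0.78686846],
       [ 0.        ,  0.        ,  0.        ,  1.        ]])}
{'fov_y': 67.94031365319483, 'cx': 322.12643837132714, 'cy': 237.28796434665097, 'mount': array([[-5.05689505e-04, -9.59217947e-01, -2.82667074e-01,
         7.20271969e-02],
       [ 9.99999840e-01, -5.56694260e-04,  1.00123799e-04,
         7.79894328e-04],
       [-2.53399682e-04, -2.82666978e-01,  9.59218075e-01,
        -1.42808268e-01],
       [ 0.00000000e+00,  0.00000000e+00,  0.00000000e+00,
         1.00000000e+00]])}
```

View pics/top1.png

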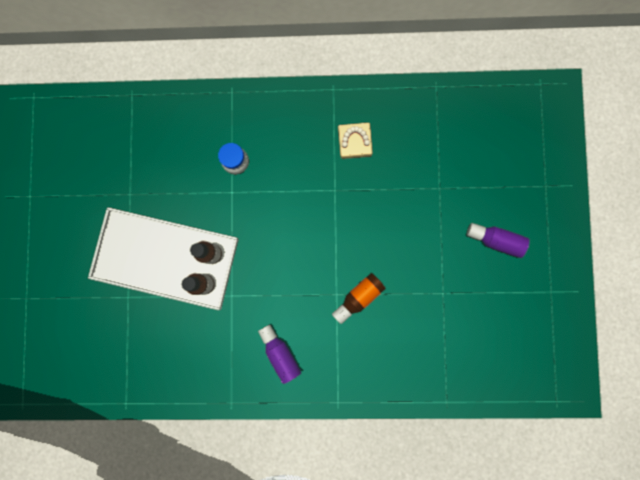

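View pics/sc1.png

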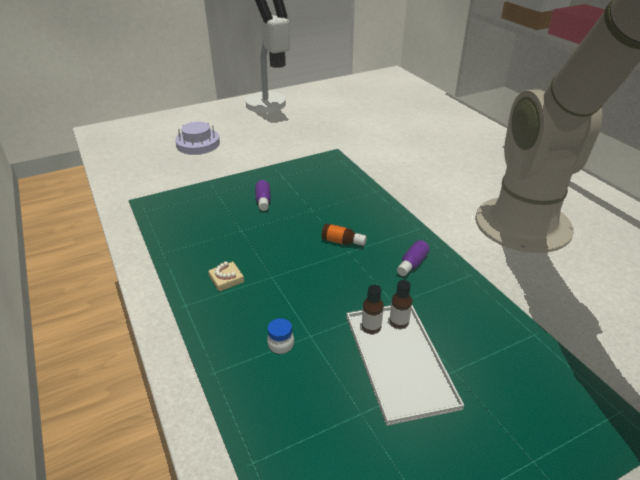

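The top view shows the target bottle with its cap end at about (337,318) and its base at about (378,280). The tray corners are at (108,208), (237,238), (219,309) and (90,278). The two purple bottles at (280,355) and (500,240) are distractors.

Run:
```python
from h import *
c=world('top',(341,314.5),.023); b=world('top',(375.5,283),.023)
print('cap',c,'base',b,np.linalg.norm(c-b),'yaw',np.degrees(np.arctan2(*(c-b)[1::-1])))
t=[world('top',p,.017) for p in((108,208),(237,238),(219,309),(90,278))]
print(np.round(t,3),[np.linalg.norm(t[i]-t[(i+1)%4]) for i in range(4)]); ce=np.mean(t,0)
y=(t[0]+t[3]-t[1]-t[2]);y/=np.linalg.norm(y); print('centre',ce,'y',y,'goal',ce+y*.045)
for n,uv,z in (('jar',(231,154),.053),('a',(202,249),.113),('b',(192,284),.113),('purp',(266,333),.02),('purpbase',(289,374),.02)): print(n,world('top',uv,z))
print(T(r.sense()))
```

```text
cap [ 0.42365169 -0.10991343  0.023     ] base [ 0.48093802 -0.17462644  0.023     ] 0.08642625997979932 yaw 131.51643212630313
[[0.631 0.335 0.017]
 [0.569 0.085 0.017]
 [0.436 0.119 0.017]
 [0.497 0.367 0.017]] [np.float64(0.2576755531675714), np.float64(0.13761274076775676), np.float64(0.255445714212994), np.float64(0.13778360730757636)]
centre [0.53318979 0.22650119 0.017     ] y [0.23943976 0.97091122 0.        ] goal [0.54396458 0.27019219 0.017     ]
jar [0.72211757 0.08947246 0.053     ]
a [0.54144997 0.1258768  0.113     ]
b [0.48201372 0.1425166  0.113     ]
purp [0.39072517 0.02979994 0.02      ]
purpbase [ 0.31567243 -0.01260594  0.02      ]
[[-9.36331692e-01  3.51116557e-01 -3.54444480e-04  2.54446511e-01]
 [ 3.51116705e-01  9.36330706e-01 -1.36698697e-03  6.78442574e-01]
 [-1.48094507e-04 -1.40440460e-03 -9.99999003e-01  2.30501863e-01]
 [ 0.00000000e+00  0.00000000e+00  0.00000000e+00  1.00000000e+00]]
```

Emit:
{"api": "arm_command", "payload": {
  "steps": [
    [[-0.0045,-0.0067,0],0],
    [[-0.016,-0.024,0],0],
    [[-0.032,-0.047,0],0],
    [[-0.054,-0.081,0],0],
    [[-0.077,-0.114,0],0],
    [[-0.099,-0.148,0],0],
    [[-0.122,-0.182,0],0],
    [[-0.144,-0.215,0],0],
    [[-0.167,-0.249,0],0],
    [[-0.189,-0.283,0],0],
    [[-0.212,-0.316,0],0],
    [[-0.235,-0.35,0],0]
  ],
  "jaw": 0
}}

```text
clock: 1.1
eef_pos: [0.3515, 0.2662, 0.2313]
tool_rot: [180.0, 0.0, 159.4]
ft_force: [0.7, 0.8, -0.0]
gripper_width: 1.0
gripper_force: 0.0
```

Emit:
{"api": "arm_command", "payload": {
  "steps": [
    [[-0.022,-0.034,0],0.04],
    [[-0.045,-0.067,0],0.08],
    [[-0.067,-0.101,0],0.12],
    [[-0.09,-0.135,0],0.16],
    [[-0.113,-0.168,0],0.2],
    [[-0.135,-0.202,0],0.24],
    [[-0.157,-0.235,0],0.29],
    [[-0.178,-0.266,0],0.34],
    [[-0.194,-0.289,0],0.39],
    [[-0.205,-0.306,0],0.44],
    [[-0.212,-0.317,0],0.47],
    [[-0.216,-0.323,0],0.487]
  ]
}}

```text
clock: 2.1
eef_pos: [0.4402, -0.1113, 0.2313]
tool_rot: [-180.0, 0.0, 131.3]
ft_force: [0.3, 0.4, 0.2]
gripper_width: 1.0
gripper_force: 0.0
```

Run:
```python
from h import *
import json
st=snap('wrist','w1.png'); print(st['clock'],st['eef_pos'],st['tool_rot'],st['joint_pos'])
json.dump({k:list(st[k]) for k in('eef_pos','tool_rot')},open('w1.json','w'))
```

```text
2.1 [ 0.44017941 -0.11132684  0.231259  ] [-1.79986742e+02  7.87686458e-03  1.31328115e+02] [ -5.19916579  16.20613673  15.52978782 126.63895433  -6.95822278
  37.92447317  56.5689256 ]
```

View pics/w1.png

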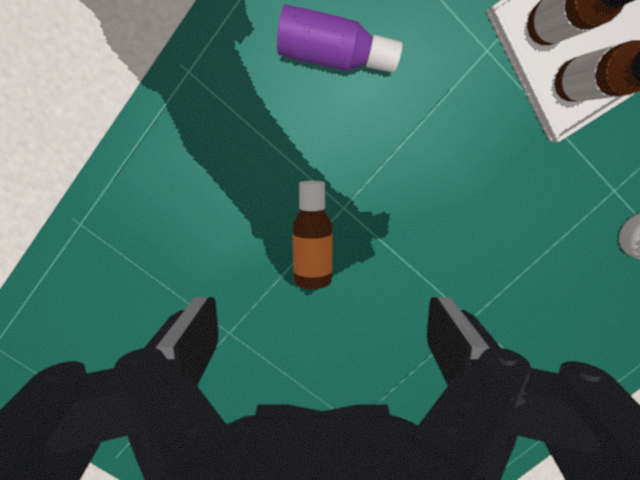

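The wrist view shows the bottle aligned with the tool x axis: cap tip at (312,181), cap/shoulder edge at (312,210), and base at (312,287).

Run:
```python
from h import *
import json
st=json.load(open('w1.json')); M=np.linalg.inv(T(st))
for n,uv in(('tip',(312.3,181)),('edge',(312.3,210)),('base',(312.7,287))):
    p=world('wrist',uv,.023,st); print(n,p,'tool',(M@[*p,1])[:3])
```

```text
tip [ 0.41586576 -0.09735191  0.023     ] tool [ 0.02657898 -0.00898128  0.20825744]
edge [ 0.43485199 -0.1193071   0.023     ] tool [-0.00244599 -0.00922231  0.20826148]
base [ 0.49019653 -0.18265092  0.023     ] tool [-0.0865613  -0.00949224  0.20827311]
```

Emit:
{"api": "arm_command", "payload": {
  "steps": [
    [[0.003,-0.002,0.01],0],
    [[0.008,-0.006,0.03],0],
    [[0.0125,-0.009,0.055],0],
    [[0.0125,-0.009,0.085],0],
    [[0.0125,-0.009,0.115],0],
    [[0.0125,-0.009,0.142],0],
    [[0.0125,-0.009,0.167],0],
    [[0.0125,-0.009,0.187],0],
    [[0.0125,-0.009,0.203],0],
    [[0.0125,-0.009,0.214],0],
    [[0.0125,-0.009,0.22],0],
    [[0.0125,-0.009,0.223],0]
  ]
}}

```text
clock: 3.15
eef_pos: [0.4276, -0.105, 0.0133]
tool_rot: [-179.8, -0.4, 131.7]
ft_force: [-0.7, -0.6, 0.5]
gripper_width: 0.999
gripper_force: 0.0
```

Emit:
{"api": "arm_command", "payload": {
  "steps": [
    [[0,0,0],0],
    [[0,0,0],0],
    [[0,0,0],0],
    [[0,0,0],0],
    [[0,0,0],0],
    [[0,0,0],0],
    [[0,0,0],0],
    [[0,0,0],0],
    [[0,0,0],0],
    [[0,0,0],0]
  ],
  "jaw": 1
}}

```text
clock: 3.98
eef_pos: [0.4279, -0.1063, 0.0138]
tool_rot: [-179.9, -0.4, 131.6]
ft_force: [0.3, 2.0, 5.8]
gripper_width: 0.275
gripper_force: 58.2
```

Run:
```python
from h import *
snap('wrist','w2.png'); s=r.sense(); print(s['eef_pos'],s['gripper_width']*85)
```

```text
[ 0.42800192 -0.1062859   0.01381856] 23.44146250397349
```

View pics/w2.png

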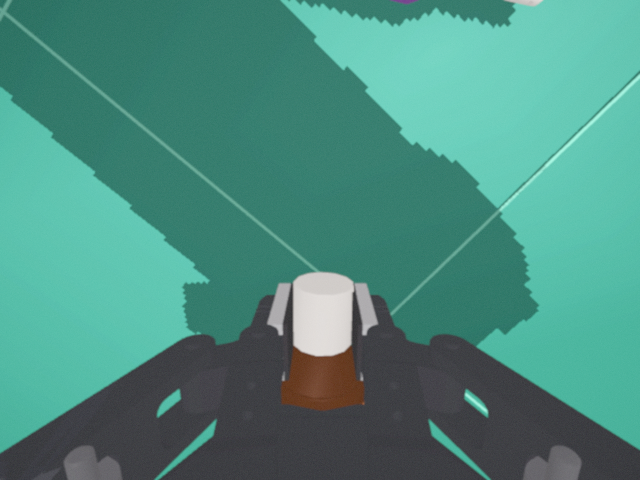

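The grip is on the cap, but the arm stopped 5 mm high at its inner reach limit. I'll push the bottle about 50 mm outward along its axis and grasp it again lower.

Emit:
{"api": "arm_command", "payload": {
  "steps": [
    [[0,0,-0.003],0],
    [[-0.003,0,-0.005],0],
    [[-0.008,0,-0.005],0],
    [[-0.014,0,-0.005],0],
    [[-0.02,0,-0.005],0],
    [[-0.026,0,-0.005],0],
    [[-0.032,0,-0.005],0],
    [[-0.038,0,-0.005],0],
    [[-0.044,0,-0.005],0],
    [[-0.048,0,-0.005],0],
    [[-0.05,0,-0.005],0],
    [[-0.05,0,-0.005],0]
  ]
}}

```text
clock: 5.03
eef_pos: [0.4615, -0.1444, 0.0182]
tool_rot: [-179.8, -0.3, 131.5]
ft_force: [0.4, 0.0, -1.1]
gripper_width: 0.273
gripper_force: 58.2
```

Run:
```python
from h import *
st=r.sense(); print({k:np.round(st[k],3) for k in('eef_pos','tool_rot','joint_pos','ft_force','gripper_width')})
```

```text
{'eef_pos': array([ 0.461, -0.144,  0.018]), 'tool_rot': array([-179.825,   -0.336,  131.531]), 'joint_pos': array([ -0.486,  41.23 ,  16.568, 132.004, -52.961,  13.691, 105.892]), 'ft_force': array([ 0.398,  0.027, -1.063]), 'gripper_width': np.float64(0.273)}
```

Emit:
{"api": "arm_command", "payload": {
  "steps": [
    [[-0.004,0,0],0],
    [[-0.01,0,0],0],
    [[-0.017,0,0],0],
    [[-0.024,0,0],0],
    [[-0.031,0,0.001],0],
    [[-0.038,0,0.002],0],
    [[-0.044,0,0.003],0],
    [[-0.048,0,0.004],0],
    [[-0.05,0,0.004],0],
    [[-0.05,0,0.004],0]
  ]
}}

```text
clock: 5.87
eef_pos: [0.4941, -0.1812, 0.014]
tool_rot: [-179.8, -0.4, 131.5]
ft_force: [-1.9, 1.9, 4.1]
gripper_width: 0.28
gripper_force: 58.9
```

Emit:
{"api": "arm_command", "payload": {
  "steps": [
    [[0,0,0],0],
    [[0,0,0],0],
    [[0,0,0],0],
    [[0,0,0],0],
    [[0,0,0],0],
    [[0,0,0],0]
  ],
  "jaw": 0.5
}}

```text
clock: 6.37
eef_pos: [0.4943, -0.1814, 0.014]
tool_rot: [-179.8, -0.4, 131.5]
ft_force: [-0.9, 0.6, 1.0]
gripper_width: 0.497
gripper_force: 0.0
```

Run:
```python
from h import *
st=snap('wrist','w3.png'); print({k:np.round(st[k],3) for k in('eef_pos','tool_rot','joint_pos','ft_force','gripper_width')})
```

```text
{'eef_pos': array([ 0.494, -0.181,  0.014]), 'tool_rot': array([-179.827,   -0.354,  131.543]), 'joint_pos': array([  0.198,  43.364,  20.772, 126.647, -49.76 ,  18.664, 105.484]), 'ft_force': array([-0.908,  0.56 ,  0.994]), 'gripper_width': np.float64(0.497)}
```

View pics/w3.png

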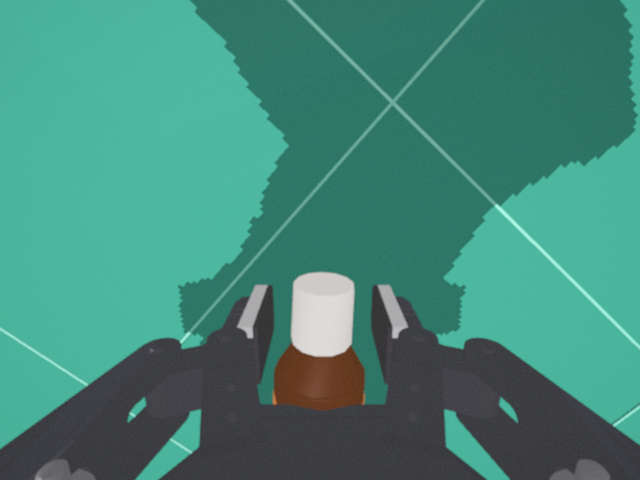

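The cap (323,315) is still centred between the pads. Next I'll lower 8 mm and close again.

Emit:
{"api": "arm_command", "payload": {
  "steps": [
    [[0,0,0.002],0],
    [[0,0,0.005],0],
    [[0,0,0.007],0],
    [[0,0,0.008],0],
    [[0,0,0.008],0]
  ]
}}

```text
clock: 6.83
eef_pos: [0.4941, -0.1814, 0.0056]
tool_rot: [-179.8, -0.4, 131.5]
ft_force: [0.1, -0.7, -0.5]
gripper_width: 0.498
gripper_force: 0.0
```

Emit:
{"api": "arm_command", "payload": {
  "steps": [
    [[0,0,0],0],
    [[0,0,0],0],
    [[0,0,0],0],
    [[0,0,0],0],
    [[0,0,0],0],
    [[0,0,0],0],
    [[0,0,0],0],
    [[0,0,0],0]
  ],
  "jaw": 1
}}

```text
clock: 7.5
eef_pos: [0.4943, -0.1814, 0.0061]
tool_rot: [-179.8, -0.3, 131.5]
ft_force: [-0.3, -0.0, 1.8]
gripper_width: 0.281
gripper_force: 58.2
```

Emit:
{"api": "arm_command", "payload": {
  "steps": [
    [[-0.001,0,-0.003],0],
    [[-0.002,0,-0.007],0],
    [[-0.005,0,-0.015],0],
    [[-0.008,0,-0.022],0],
    [[-0.0125,0,-0.0295],0],
    [[-0.017,0,-0.036],0],
    [[-0.0225,0,-0.0425],0],
    [[-0.028,0,-0.0485],0],
    [[-0.0345,0,-0.054],0],
    [[-0.038,0,-0.0565],0],
    [[-0.0415,0,-0.059],0],
    [[-0.0415,0,-0.059],0]
  ]
}}

```text
clock: 8.5
eef_pos: [0.5229, -0.2133, 0.0651]
tool_rot: [-179.8, -0.3, 131.5]
ft_force: [0.5, 0.4, -1.0]
gripper_width: 0.282
gripper_force: 58.3
```

Run:
```python
from h import *
m=r.camera_model('scene');E=np.linalg.inv(np.array(m['extrinsics']));s=r.sense();f=240/np.tan(np.radians(m['fov_y']/2))
p=(E@[*s['eef_pos'],1])[:3];u=int(p[0]/p[2]*f+m['cx']);v=int(p[1]/p[2]*f+m['cy']);print(u,v,s['joint_pos'])
snap('scene','s2.png',(u-80,v-60,u+80,v+60),4)
```

```text
303 212 [ -3.19551036  41.164486    30.10892125 121.08660825 -42.83060085
  29.05070817 101.05898945]
```

View pics/s2.png

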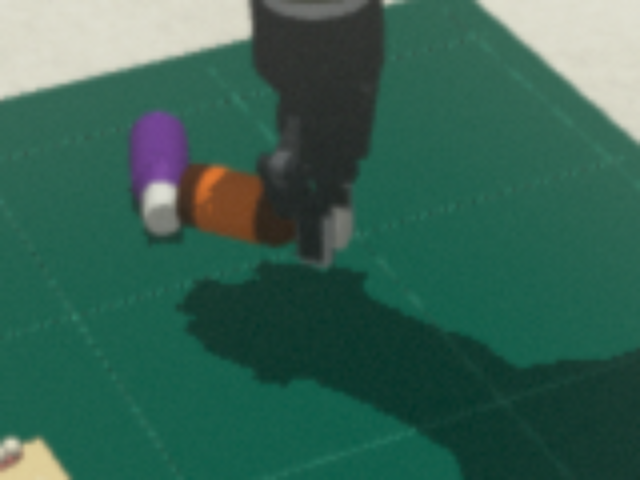

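The bottle stayed rigid in the grip. It is level, with the base near (190,195) in the crop, so gravity cannot turn it at full grip force. I'll lower it near the mat and ease the jaw to see whether the grip force drops enough for it to swing.

Emit:
{"api": "arm_command", "payload": {
  "steps": [
    [[0,0,0.005],0],
    [[0,0,0.012],0],
    [[0,0,0.02],0],
    [[0,0,0.027],0],
    [[0,0,0.032],0],
    [[0,0,0.033],0],
    [[0,0,0.033],0]
  ]
}}

```text
clock: 9.13
eef_pos: [0.5216, -0.2126, 0.0311]
tool_rot: [-179.8, -0.4, 131.5]
ft_force: [-0.0, -0.3, -0.2]
gripper_width: 0.278
gripper_force: 58.4
```

Emit:
{"api": "arm_command", "payload": {
  "steps": [
    [[0,0,0],0],
    [[0,0,0],0]
  ],
  "jaw": 0.8
}}

```text
clock: 9.3
eef_pos: [0.5221, -0.2126, 0.0319]
tool_rot: [-179.8, -0.3, 131.5]
ft_force: [-0.2, 0.1, -1.5]
gripper_width: 0.278
gripper_force: 58.4
```

Emit:
{"api": "arm_command", "payload": {
  "steps": [
    [[0,0,0],0],
    [[0,0,0],0]
  ],
  "jaw": 0.75
}}

```text
clock: 9.47
eef_pos: [0.5221, -0.2125, 0.032]
tool_rot: [-179.8, -0.3, 131.6]
ft_force: [-1.1, -0.5, -0.9]
gripper_width: 0.282
gripper_force: 58.4
```

Emit:
{"api": "arm_command", "payload": {
  "steps": [
    [[0,0,0],0],
    [[0,0,0],0]
  ],
  "jaw": 0.73
}}

```text
clock: 9.63
eef_pos: [0.5221, -0.2125, 0.0319]
tool_rot: [-179.8, -0.3, 131.6]
ft_force: [-0.2, 0.8, -0.8]
gripper_width: 0.28
gripper_force: 58.4
```

Emit:
{"api": "arm_command", "payload": {
  "steps": [
    [[0,0,0],0],
    [[0,0,0],0]
  ],
  "jaw": 0.724
}}

```text
clock: 9.8
eef_pos: [0.522, -0.2125, 0.0318]
tool_rot: [-179.8, -0.4, 131.5]
ft_force: [0.3, -0.1, -0.7]
gripper_width: 0.278
gripper_force: 58.4
```

Emit:
{"api": "arm_command", "payload": {
  "steps": [
    [[0,0,0],0],
    [[0,0,0],0]
  ],
  "jaw": 0.718
}}

```text
clock: 9.97
eef_pos: [0.522, -0.2125, 0.0317]
tool_rot: [-179.8, -0.4, 131.5]
ft_force: [0.2, 0.1, -1.8]
gripper_width: 0.281
gripper_force: 42.8
```

Emit:
{"api": "arm_command", "payload": {
  "steps": [
    [[0,0,0],0],
    [[0,0,0],0]
  ],
  "jaw": 0.714
}}

```text
clock: 10.13
eef_pos: [0.5219, -0.2125, 0.0317]
tool_rot: [-179.8, -0.4, 131.5]
ft_force: [0.6, -0.0, -1.3]
gripper_width: 0.287
gripper_force: 32.3
```

Emit:
{"api": "arm_command", "payload": {
  "steps": [
    [[0,0,0],0],
    [[0,0,0],0]
  ],
  "jaw": 0.71
}}

```text
clock: 10.3
eef_pos: [0.5219, -0.2125, 0.0317]
tool_rot: [-179.8, -0.4, 131.5]
ft_force: [0.6, -0.4, -0.7]
gripper_width: 0.289
gripper_force: 22.6
```

The grip force scales with the jaw setting near contact, at about 2.5 N per 0.001. I'll ease it further.

Emit:
{"api": "arm_command", "payload": {
  "steps": [
    [[0,0,0],0],
    [[0,0,0],0],
    [[0,0,0],0]
  ],
  "jaw": 0.707
}}

```text
clock: 10.55
eef_pos: [0.5219, -0.2125, 0.0317]
tool_rot: [-179.8, -0.4, 131.5]
ft_force: [0.9, -0.6, -0.9]
gripper_width: 0.291
gripper_force: 16.1
```

Emit:
{"api": "arm_command", "payload": {
  "steps": [
    [[0,0,0],0],
    [[0,0,0],0],
    [[0,0,0],0]
  ],
  "jaw": 0.705
}}

```text
clock: 10.8
eef_pos: [0.522, -0.2125, 0.0318]
tool_rot: [-179.8, -0.4, 131.5]
ft_force: [-0.5, -0.0, -1.0]
gripper_width: 0.298
gripper_force: 7.2
```

```bash
cat >> h.py <<'E'
def scrop(fn,view=True):
    m=r.camera_model('scene');E=np.linalg.inv(np.array(m['extrinsics']));s=r.sense();f=240/np.tan(np.radians(m['fov_y']/2))
    p=(E@[*s['eef_pos'],1])[:3];u=int(p[0]/p[2]*f+m['cx']);v=int(p[1]/p[2]*f+m['cy'])
    snap('scene',fn,(u-60,v-45,u+60,v+45),4); print((u-60,v-45),s['clock'],s['torque'],s['gripper_force'])
    hsv=cv2.cvtColor(cv2.imread('pics/'+fn),cv2.COLOR_BGR2HSV); k=cv2.inRange(hsv,(5,150,60),(18,255,255))
    c=max(cv2.findContours(k,0,2)[0],key=cv2.contourArea); print('label rect (crop px)',cv2.minAreaRect(c))
E
python3 -c "
from h import *
scrop('s3.png')"
```

```text
(243, 179) 10.8 [ 0.06973127  0.06868269 -0.01720975] 7.213221851925482
label rect (crop px) ((149.74267578125, 165.79490661621094), (60.60421371459961, 72.8821029663086), 87.95458984375)
```

Emit:
{"api": "arm_command", "payload": {
  "steps": [
    [[0,0,0],0],
    [[0,0,0],0],
    [[0,0,0],0]
  ],
  "jaw": 0.704
}}

```text
clock: 11.1
eef_pos: [0.522, -0.2125, 0.0318]
tool_rot: [-179.8, -0.4, 131.5]
ft_force: [-0.6, -0.2, 0.3]
gripper_width: 0.295
gripper_force: 5.6
```

```bash
python3 -c "
from h import *
scrop('s4.png')"
```

```text
(243, 179) 11.1 [ 0.03828968  0.01225336 -0.02823654] 5.615471794080804
label rect (crop px) ((149.55718994140625, 165.87261962890625), (60.82221984863281, 72.97834014892578), 87.61405944824219)
```

View pics/s4.png

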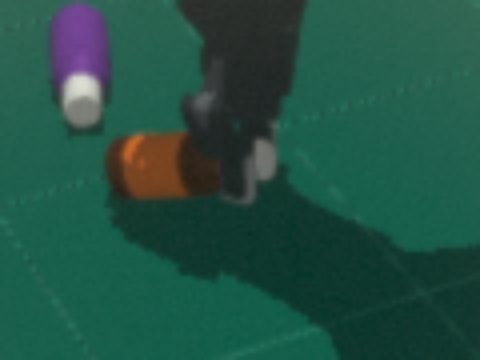

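The label axis has turned level in the image, where the lying bottle sloped down to the right. So the base has swung down onto the mat, at a tilt of about 18°, and the cap is still held. I'll raise along the arc with this light grip.

Emit:
{"api": "arm_command", "payload": {
  "steps": [
    [[-0.002,0,-0.003],0],
    [[-0.005,0,-0.008],0],
    [[-0.0085,0,-0.012],0],
    [[-0.012,0,-0.016],0],
    [[-0.016,0,-0.02],0],
    [[-0.02,0,-0.024],0],
    [[-0.024,0,-0.0273],0],
    [[-0.0285,0,-0.0305],0],
    [[-0.033,0,-0.0335],0],
    [[-0.0375,0,-0.036],0],
    [[-0.0375,0,-0.036],0],
    [[-0.0375,0,-0.036],0]
  ]
}}

```text
clock: 12.15
eef_pos: [0.5471, -0.2408, 0.0675]
tool_rot: [-179.8, -0.4, 131.5]
ft_force: [-0.8, 0.2, -1.5]
gripper_width: 0.296
gripper_force: 5.7
```

```bash
python3 -c "
from h import *
scrop('s5.png')"
```

```text
(229, 164) 12.15 [ 0.03684225  0.05043707 -0.0156633 ] 5.690609154171398
label rect (crop px) ((173.3536834716797, 210.31710815429688), (61.220115661621094, 60.12689971923828), 51.34019088745117)
```

View pics/s5.png

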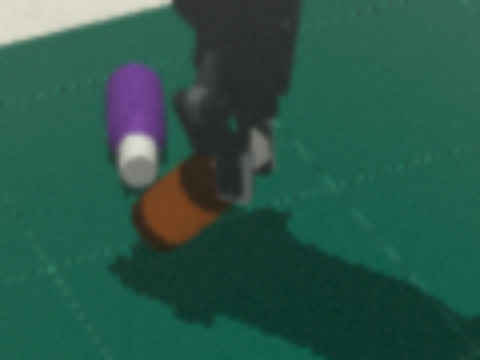

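It is pivoting, now at about 50° with the base near (150,225). I'll continue along the arc.

Emit:
{"api": "arm_command", "payload": {
  "steps": [
    [[-0.004,0,-0.0015],0],
    [[-0.009,0,-0.0035],0],
    [[-0.015,0,-0.006],0],
    [[-0.021,0,-0.0075],0],
    [[-0.027,0,-0.009],0],
    [[-0.033,0,-0.0098],0],
    [[-0.04,0,-0.0102],0],
    [[-0.047,0,-0.0105],0],
    [[-0.054,0,-0.0095],0],
    [[-0.06,0,-0.009],0],
    [[-0.0645,0,-0.008],0],
    [[-0.0645,0,-0.008],0]
  ]
}}

```text
clock: 13.2
eef_pos: [0.5904, -0.2899, 0.0748]
tool_rot: [-179.8, -0.3, 131.5]
ft_force: [-0.8, 0.5, -1.1]
gripper_width: 0.294
gripper_force: 5.7
```

```bash
python3 -c "
from h import *
scrop('s6.png')"
```

```text
(205, 156) 13.2 [0.02700972 0.02056629 0.01892098] 5.710348879492813
label rect (crop px) ((175.29559326171875, 212.8839874267578), (59.835182189941406, 57.530967712402344), 48.012786865234375)
```

View pics/s6.png

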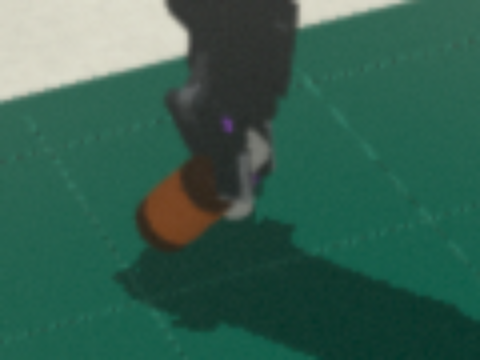

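The tilt stalled at about 50° and the base is hanging just off the mat. I'll ease the grip further.

Emit:
{"api": "arm_command", "payload": {
  "steps": [
    [[0,0,0],0],
    [[0,0,0],0],
    [[0,0,0],0]
  ],
  "jaw": 0.7032
}}

```text
clock: 13.5
eef_pos: [0.5897, -0.2886, 0.0751]
tool_rot: [-179.8, -0.4, 131.5]
ft_force: [-0.5, -0.4, -0.4]
gripper_width: 0.295
gripper_force: 4.5
```

Emit:
{"api": "arm_command", "payload": {
  "steps": [
    [[0,0,0],0],
    [[0,0,0],0],
    [[0,0,0],0]
  ],
  "jaw": 0.7028
}}

```text
clock: 13.75
eef_pos: [0.5899, -0.2889, 0.0752]
tool_rot: [-179.8, -0.4, 131.5]
ft_force: [-0.6, -0.5, -0.8]
gripper_width: 0.297
gripper_force: 4.0
```

```bash
python3 -c "
from h import *
scrop('s7.png')
for p in((475,231),(525,243)): print(world('top',p,.02))"
```

```text
(205, 156) 13.75 [-0.0127334   0.06050925  0.06394794] 4.002487864818249
label rect (crop px) ((178.50001525878906, 214.50001525878906), (59.396968841552734, 56.568538665771484), 45.0)
[ 0.57530525 -0.36137335  0.02      ]
[ 0.55155614 -0.45212475  0.02      ]
```

Emit:
{"api": "arm_command", "payload": {
  "steps": [
    [[0,0,0],0],
    [[0,0,0],0],
    [[0,0,0],0]
  ],
  "jaw": 0.7024
}}

```text
clock: 14.05
eef_pos: [0.5899, -0.289, 0.0751]
tool_rot: [-179.8, -0.4, 131.5]
ft_force: [-0.4, 0.1, -0.8]
gripper_width: 0.3
gripper_force: 3.0
```

Emit:
{"api": "arm_command", "payload": {
  "steps": [
    [[0,0,0],0],
    [[0,0,0],0],
    [[0,0,0],0]
  ],
  "jaw": 0.702
}}

```text
clock: 14.3
eef_pos: [0.59, -0.2891, 0.0752]
tool_rot: [-179.8, -0.3, 131.5]
ft_force: [-1.1, 0.5, 0.1]
gripper_width: 0.298
gripper_force: 1.2
```

```bash
python3 -c "
from h import *
scrop('s8.png')"
```

```text
(205, 156) 14.3 [-0.02280645  0.03746004  0.01911976] 1.1859789279651523
label rect (crop px) ((204.0222625732422, 236.00779724121094), (59.88780975341797, 60.21815490722656), 19.290042877197266)
```

```bash
cat >> h.py <<'E'
def pred(s,Lg=93,Ll=33):
    m=r.camera_model('scene');E=np.linalg.inv(np.array(m['extrinsics']));f=240/np.tan(np.radians(m['fov_y']/2))
    g=np.array(s['eef_pos'])+[0,0,.0165]; M=T(s); o=[]
    for t in range(0,100,10):
        a=np.radians(t); b=g+(Lg-Ll)/1e3*(-np.cos(a)*M[:3,0]*[1,1,0]-np.sin(a)*np.array([0,0,1]))
        p=(E@[*b,1])[:3]; o.append((t,p[0]/p[2]*f+m['cx'],p[1]/p[2]*f+m['cy'],b[2]))
    return np.round(o,3)
E
python3 -c "
from h import *
print(205+204/4,156+236/4); print(pred(r.sense()))
s={'eef_pos':[.5471,-.2408,.0675],'tool_rot':[-179.8,-.4,131.5]}
print(229+173.4/4,164+210.3/4); print(pred(s)[3:8])
s={'eef_pos':[.522,-.2125,.0318],'tool_rot':[-179.8,-.4,131.5]}
print(243+149.6/4,179+165.9/4); print(pred(s)[:4])
"
```

```text
256.0 215.0
[[0.00000e+00 2.43731e+02 1.91037e+02 9.20000e-02]
 [1.00000e+01 2.44448e+02 1.94631e+02 8.10000e-02]
 [2.00000e+01 2.45777e+02 1.98225e+02 7.10000e-02]
 [3.00000e+01 2.47673e+02 2.01717e+02 6.20000e-02]
 [4.00000e+01 2.50076e+02 2.05010e+02 5.30000e-02]
 [5.00000e+01 2.52915e+02 2.08015e+02 4.60000e-02]
 [6.00000e+01 2.56110e+02 2.10649e+02 4.00000e-02]
 [7.00000e+01 2.59571e+02 2.12841e+02 3.50000e-02]
 [8.00000e+01 2.63204e+02 2.14530e+02 3.30000e-02]
 [9.00000e+01 2.66908e+02 2.15669e+02 3.20000e-02]]
272.35 216.575
[[3.00000e+01 2.70829e+02 2.09390e+02 5.40000e-02]
 [4.00000e+01 2.73194e+02 2.12699e+02 4.50000e-02]
 [5.00000e+01 2.76020e+02 2.15723e+02 3.80000e-02]
 [6.00000e+01 2.79227e+02 2.18380e+02 3.20000e-02]
 [7.00000e+01 2.82726e+02 2.20597e+02 2.80000e-02]]
280.4 220.475
[[0.00000e+00 2.81728e+02 2.13696e+02 4.80000e-02]
 [1.00000e+01 2.82266e+02 2.17191e+02 3.80000e-02]
 [2.00000e+01 2.83439e+02 2.20699e+02 2.80000e-02]
 [3.00000e+01 2.85207e+02 2.24122e+02 1.80000e-02]]
```

The label position (256,215) puts the tilt at about 70–75°, with the base at the mat. I'll grip slightly firmer and move over the base, so that mat friction finishes the turn.

Emit:
{"api": "arm_command", "payload": {
  "steps": [
    [[0,0,0],0],
    [[-0.003,0,-0.001],0],
    [[-0.006,0,-0.002],0],
    [[-0.01,0,-0.003],0],
    [[-0.014,0,-0.003],0],
    [[-0.018,0,-0.003],0],
    [[-0.022,0,-0.003],0],
    [[-0.025,0,-0.0025],0],
    [[-0.028,0,-0.002],0],
    [[-0.028,0,-0.002],0]
  ],
  "jaw": 0.7024
}}

```text
clock: 15.18
eef_pos: [0.6087, -0.3105, 0.0768]
tool_rot: [-179.8, -0.3, 131.5]
ft_force: [-0.7, 0.4, 1.6]
gripper_width: 0.296
gripper_force: 0.6
```

```bash
python3 -c "
from h import *
scrop('s9.png'); print(pred(r.sense())[5:])"
```

```text
(195, 153) 15.1833 [ 0.01145477  0.11642786 -0.00914814] 0.5816949647851288
label rect (crop px) ((232.65518188476562, 248.637939453125), (62.77384567260742, 61.59939956665039), 86.633544921875)
[[5.00000e+01 2.43133e+02 2.05264e+02 4.70000e-02]
 [6.00000e+01 2.46319e+02 2.07886e+02 4.10000e-02]
 [7.00000e+01 2.49760e+02 2.10066e+02 3.70000e-02]
 [8.00000e+01 2.53363e+02 2.11743e+02 3.40000e-02]
 [9.00000e+01 2.57027e+02 2.12871e+02 3.30000e-02]]
```

It is about upright with the base on the mat. I'll open a little so it settles flat, then grip firmly.

Emit:
{"api": "arm_command", "payload": {
  "steps": [
    [[0,0,0],0],
    [[0,0,0],0],
    [[0,0,0],0],
    [[0,0,0],0],
    [[0,0,0],0],
    [[0,0,0],0]
  ],
  "jaw": 0.66
}}

```text
clock: 15.73
eef_pos: [0.6085, -0.3099, 0.0769]
tool_rot: [-179.8, -0.4, 131.5]
ft_force: [-0.3, 1.0, -0.1]
gripper_width: 0.337
gripper_force: 0.0
```

```bash
python3 -c "
from h import *
scrop('s10.png')
s=r.sense();st=snap('wrist','w4.png'); im=cv2.imread('pics/w4.png')
hsv=cv2.cvtColor(im,cv2.COLOR_BGR2HSV)[150:480]; k=cv2.inRange(hsv,(0,0,170),(180,40,255))
for c in cv2.findContours(k,0,2)[0]:
    if cv2.contourArea(c)>200: print(cv2.boundingRect(c))
"
```

```text
(195, 153) 15.7333 [-0.02484953  0.00862998  0.00169108] 0.0
label rect (crop px) ((233.28878784179688, 248.28204345703125), (63.664306640625, 60.06156539916992), 84.5596694946289)
(287, 163, 67, 92)
(191, 108, 61, 56)
```

Emit:
{"api": "arm_command", "payload": {
  "steps": [
    [[0,0,0],0],
    [[0,0,0],0],
    [[0,0,0],0],
    [[0,0,0],0],
    [[0,0,-0.002],0],
    [[0,0,-0.006],0],
    [[0,0,-0.014],0],
    [[0,0,-0.026],0],
    [[0,0,-0.041],0],
    [[0,0,-0.058],0],
    [[0,0,-0.075],0],
    [[0,0,-0.09],0]
  ],
  "jaw": 1
}}

```text
clock: 16.83
eef_pos: [0.6093, -0.3105, 0.1696]
tool_rot: [-179.9, -0.3, 131.5]
ft_force: [0.3, -0.4, -1.6]
gripper_width: 0.259
gripper_force: 53.3
```

Emit:
{"api": "arm_command", "payload": {
  "steps": [
    [[0,0,-0.013],0],
    [[0,0,-0.026],0],
    [[0,0,-0.038],0],
    [[0,0,-0.048],0],
    [[0,0,-0.056],0],
    [[0,0,-0.06],0],
    [[0,0,-0.06],0],
    [[0,0,-0.06],0]
  ]
}}

```text
clock: 17.5
eef_pos: [0.6093, -0.3102, 0.2266]
tool_rot: [-179.8, -0.4, 131.5]
ft_force: [0.0, -0.6, -1.5]
gripper_width: 0.259
gripper_force: 53.3
```

```bash
python3 -c "
from h import *
s=r.sense(); print(s['joint_pos'],s['torque']); scrop('s11.png'); print(pred(s)[7:])"
```

```text
[ -3.05267442  37.68982957  42.25175191  99.12890766 -29.85230128
  55.46041247  92.41743006] [ 0.00247416  0.03776842 -0.02458225]
(190, 99) 17.5 [ 0.00247416  0.03776842 -0.02458225] 53.341320115869166
label rect (crop px) ((230.0977783203125, 259.1325988769531), (55.315608978271484, 52.8841552734375), 82.64761352539062)
[[7.00000e+01 2.43853e+02 1.58107e+02 1.87000e-01]
 [8.00000e+01 2.47723e+02 1.59857e+02 1.84000e-01]
 [9.00000e+01 2.51653e+02 1.60964e+02 1.83000e-01]]
```

Emit:
{"api": "arm_command", "payload": {
  "steps": [
    [[0.005,0.003,0],0],
    [[0.014,0.01,0],0],
    [[0.029,0.02,0],0],
    [[0.048,0.034,0],0],
    [[0.072,0.05,0],0],
    [[0.095,0.067,0],0],
    [[0.119,0.084,0],0],
    [[0.143,0.101,0],0],
    [[0.167,0.118,0],0],
    [[0.191,0.134,0],0],
    [[0.215,0.151,0],0],
    [[0.239,0.168,0],0]
  ]
}}

```text
clock: 18.55
eef_pos: [0.5757, -0.0176, 0.2276]
tool_rot: [-179.8, -0.4, 131.6]
ft_force: [0.2, -0.4, -1.4]
gripper_width: 0.262
gripper_force: 53.5
```

Emit:
{"api": "arm_command", "payload": {
  "steps": [
    [[0.024,0.017,0],0],
    [[0.048,0.034,0],0],
    [[0.072,0.05,0],0],
    [[0.095,0.067,0],0],
    [[0.119,0.084,0],0],
    [[0.143,0.101,0],0],
    [[0.167,0.118,0],0],
    [[0.19,0.134,0],0],
    [[0.21,0.148,0],0],
    [[0.225,0.158,0],0],
    [[0.234,0.165,0],0],
    [[0.238,0.168,0],0]
  ]
}}

```text
clock: 19.55
eef_pos: [0.5434, 0.272, 0.2283]
tool_rot: [-179.8, -0.4, 131.7]
ft_force: [0.2, -1.2, -0.8]
gripper_width: 0.263
gripper_force: 53.5
```

```bash
python3 -c "
from h import *
s=r.sense(); print(s['joint_pos'],s['torque'])
scrop('s12.png'); print(pred(s)[7:])
im=cv2.imread('pics/s12.png')"
```

```text
[-62.41440465  33.80870041  48.10303558 109.40142145 -32.2826322
  51.63315035  43.68378285] [0.002733   0.00477567 0.03148826]
(360, 241) 19.55 [0.002733   0.00477567 0.03148826] 53.518873520879424
label rect (crop px) ((197.8100128173828, 273.33001708984375), (99.84347534179688, 91.4996109008789), 8.130102157592773)
[[7.00000e+01 4.05786e+02 3.01164e+02 1.88000e-01]
 [8.00000e+01 4.11667e+02 3.03914e+02 1.86000e-01]
 [9.00000e+01 4.17880e+02 3.05939e+02 1.85000e-01]]
```

View pics/s12.png

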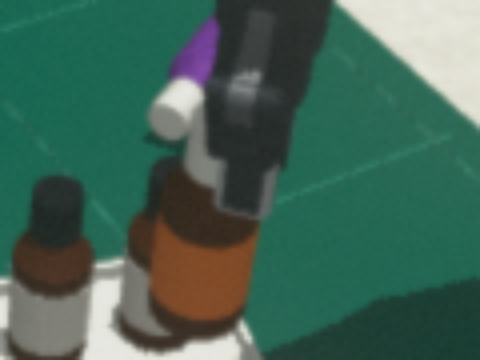

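In the crop the bottle is held upright. Its apparent lean of about 8° matches the perspective there. It is beyond the two standing bottles and over the free end of the tray, so I'll descend.

Emit:
{"api": "arm_command", "payload": {
  "steps": [
    [[0,0,0.005],0],
    [[0,0,0.017],0],
    [[0,0,0.034],0],
    [[0,0,0.053],0],
    [[0,0,0.072],0],
    [[0,0,0.09],0],
    [[0,0,0.106],0],
    [[0,0,0.12],0],
    [[0,0,0.13],0],
    [[0,0,0.137],0],
    [[0,0,0.141],0],
    [[0,0,0.141],0]
  ]
}}

```text
clock: 20.6
eef_pos: [0.5436, 0.2692, 0.0872]
tool_rot: [-179.8, -0.4, 131.5]
ft_force: [-0.3, -0.9, -1.2]
gripper_width: 0.264
gripper_force: 53.5
```

Emit:
{"api": "arm_command", "payload": {
  "steps": [
    [[0,0,0.0005],0],
    [[0,0,0.001],0],
    [[0,0,0.0015],0],
    [[0,0,0.002],0],
    [[0,0,0.0025],0],
    [[0,0,0.003],0],
    [[0,0,0.0035],0],
    [[0,0,0.004],0],
    [[0,0,0.004],0]
  ]
}}

```text
clock: 21.35
eef_pos: [0.5436, 0.2699, 0.0838]
tool_rot: [-179.8, -0.4, 131.5]
ft_force: [0.4, -0.2, -1.2]
gripper_width: 0.262
gripper_force: 53.5
```

Emit:
{"api": "arm_command", "payload": {
  "steps": [
    [[0,0,0.0004],0],
    [[0,0,0.0008],0],
    [[0,0,0.0012],0],
    [[0,0,0.0016],0],
    [[0,0,0.002],0],
    [[0,0,0.002],0]
  ]
}}

```text
clock: 21.85
eef_pos: [0.5436, 0.2699, 0.0818]
tool_rot: [-179.8, -0.4, 131.5]
ft_force: [-0.3, -0.2, -1.2]
gripper_width: 0.266
gripper_force: 53.5
```

Emit:
{"api": "arm_command", "payload": {
  "steps": [
    [[0,0,0.0003],0],
    [[0,0,0.0006],0],
    [[0,0,0.0009],0],
    [[0,0,0.0009],0]
  ]
}}

```text
clock: 22.18
eef_pos: [0.5438, 0.2698, 0.0812]
tool_rot: [-179.8, -0.4, 131.5]
ft_force: [-0.7, -0.1, 1.4]
gripper_width: 0.256
gripper_force: 53.9
```

Touchdown is at 0.081 m, as expected. I'll release gradually.

Emit:
{"api": "arm_command", "payload": {
  "steps": [
    [[0,0,0],0],
    [[0,0,0],0],
    [[0,0,0],0]
  ],
  "jaw": 0.705
}}

```text
clock: 22.43
eef_pos: [0.5436, 0.2699, 0.081]
tool_rot: [-179.8, -0.4, 131.5]
ft_force: [-0.3, -0.4, 0.7]
gripper_width: 0.295
gripper_force: 0.2
```

Emit:
{"api": "arm_command", "payload": {
  "steps": [
    [[0,0,0],0],
    [[0,0,0],0],
    [[0,0,0],0],
    [[0,0,0],0]
  ],
  "jaw": 0.66
}}

```text
clock: 22.77
eef_pos: [0.5436, 0.2699, 0.081]
tool_rot: [-179.8, -0.4, 131.5]
ft_force: [-0.4, 0.1, -0.8]
gripper_width: 0.34
gripper_force: 0.0
```

Emit:
{"api": "arm_command", "payload": {
  "steps": [
    [[0,0,0],0],
    [[0,0,0],0],
    [[0,0,0],0],
    [[0,0,0],0],
    [[0,0,0],0],
    [[0,0,0],0],
    [[0,0,0],0],
    [[0,0,0],0]
  ],
  "jaw": 0.1
}}

```text
clock: 23.43
eef_pos: [0.5436, 0.2699, 0.081]
tool_rot: [-179.8, -0.4, 131.5]
ft_force: [0.4, -0.0, -0.3]
gripper_width: 0.898
gripper_force: 0.0
```

Emit:
{"api": "arm_command", "payload": {
  "steps": [
    [[0,0,-0.003],0],
    [[0,0,-0.01],0],
    [[0,0,-0.02],0],
    [[0,0,-0.035],0],
    [[0,0,-0.05],0],
    [[0,0,-0.07],0],
    [[0,0,-0.09],0],
    [[0,0,-0.11],0],
    [[0,0,-0.125],0],
    [[0,0,-0.135],0],
    [[0,0,-0.14],0],
    [[0,0,-0.14],0]
  ]
}}

```text
clock: 24.43
eef_pos: [0.5448, 0.2697, 0.2222]
tool_rot: [-179.9, -0.4, 131.6]
ft_force: [0.2, -0.9, -0.1]
gripper_width: 0.896
gripper_force: 0.0
```

```bash
python3 -c "
from h import *
s=r.sense(); print(s['clock'],s['gripper_width'],s['ft_force'])
for n in ('scene','top'):
  hsv=cv2.cvtColor(r.camera(n),cv2.COLOR_RGB2HSV); k=cv2.inRange(hsv,(5,150,60),(18,255,255))
  k[:60]=0
  for c in cv2.findContours(k,0,2)[0]:
    if cv2.contourArea(c)>30: print(n,cv2.boundingRect(c),cv2.minAreaRect(c))
m=r.camera_model('scene');E=np.linalg.inv(np.array(m['extrinsics']));f=240/np.tan(np.radians(m['fov_y']/2))
for z in (.007,.040,.113):
  p=(E@[.5438,.2698,z,1])[:3]; print(z,p[0]/p[2]*f+m['cx'],p[1]/p[2]*f+m['cy'])
"
```

```text
24.4333 0.8964155648178597 [ 0.20217159 -0.87098194 -0.0653569 ]
scene (391, 357, 21, 20) ((400.1081237792969, 367.1486511230469), (20.223148345947266, 17.51979637145996), 8.972625732421875)
top (140, 238, 18, 20) ((149.70343017578125, 248.6676025390625), (14.773942947387695, 19.64505958557129), 15.52410888671875)
0.007 406.1239735672633 373.9306955111866
0.04 407.9266981844048 362.39322916124553
0.113 412.20871666732046 334.98824246127924
```

```bash
python3 -c "
from h import *
im=r.camera('scene')
for v in range(318,392,5): print(v,im[v-1:v+2,400:405].mean((0,1)).astype(int))
print(r.close_job())"
```

```text
318 [128 127 119]
323 [121 120 112]
328 [92 86 77]
333 [128 131 123]
338 [129 130 124]
343 [131 132 125]
348 [107 103  96]
353 [63 51 42]
358 [62 50 42]
363 [124  75  47]
368 [132  79  48]
373 [132  79  48]
378 [66 54 45]
383 [129 130 123]
388 [184 186 177]
the job is handed in; nothing more can be done
None
```

The amber bottle was set down gently and released cap up on the free end of the white tray, and the job was handed in at about 24.5 s; I confirmed it is standing from pixel measurements rather than a final picture, and did not re-check that the other objects are unmoved.

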